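# Shift the bench-tested gear shifter into third

### The arm

A 6-joint arm with a two-finger parallel gripper is mounted at the origin on a cart in front of the work surface, level with it; the furniture and walls round the work are solid. World frame = base frame: x ahead of the robot, y to its left, z up, the work surface at z = 0. Lengths are in m, angles in rad, forces in N, time in s.
With the tool pointing down it reaches from about 0.3 to 0.875 m from the base axis. Payload 6.4 kg.
Tool frame: the origin (TCP) lies at the very end of the fingers, on their centre line; the grasp point (between the pads) lies 19 mm behind it; x points along the fingers, y is the direction in which the jaws open and shut, and the axes are right-handed (so a half turn about x gives the same grasp; the last joint's range is limited). The gripper opens to 85 mm and grips with 20 to 120 N. Pads are 22 mm wide; open, the fingers measure 114 mm over their backs; the gripper's body (76 mm by 85 mm) begins 54 mm behind the grasp point. The pads swing forward as they close: fully open they stand 13 mm farther back than shut.
Start: joints at [1.126, 0.181, 1.607, -0, 1.354, -0.206], TCP at [0.136, 0.559, 0.231] pointing down, gripper open.
Joint ranges: [-2.99, 2.99], [-0.89, 2.07], [0.3, 2.58], [-1.14, 4.28], [0, 2.63], [-3.12, 3.12]. Speed limits (rad/s): [2.57, 2.57, 3.01, 3.14, 3.14, 3.14].

### API

Orientations are given as a unit quaternion [w, x, y, z].
In Python, from bench import status, optics, hand_in gives the robot as it stands. The module is installed in compiled form; this text tells all that it offers.
- The arm moves only by the shell command python3 -m jog 'ROWS'. ROWS is JSON, one flat list of numbers, 5 for each row, row after row: the shift along the tool's x, y, z in mm, then the turn about the tool's x in degrees, then the opening in per cent of the stroke, from 0 (shut) to 100 (fully open). In form: [tx, ty, tz, yaw, gripper, tx, ty, tz, yaw, gripper, ...]. A call has exactly 5 rows; each row is the pose to reach, as a shift and turn from the pose commanded when the call began, along the tool's axes at that moment; what a row does not reach only later rows make up. A row lasts 1/10 s, in which the tool goes at most 50 mm and 8.59 degrees, less where a joint would pass 70% of its speed; a pose out of reach is approached as far as the arm can. A call with a gripper value outside its range is refused whole. The fingers move at their own pace and stop on an object; the grip force is fixed at half the most. Time passes only in rows, so rows that repeat a pose let the fingers close, or fill a call up. It gives the time, the measured TCP pose, the force and the opening at its end, in the units of the state.
- status.get_obs(): the state, without advancing time (a new reading comes with each control period).
- optics.camera(name): name is "side" or "top"; returns the picture (384x512x3 uint8, red, green, blue); there is no depth.
- optics.get_calibration(name): a dict with "vertical_fov" (degrees; the focal length in pixels is half the picture's height over the tangent of half this angle, whatever the lens; pixels are square), "cx", "cy" (the principal point, pixels), "extrinsics" (4x4, takes a point from camera to world coordinates). Camera axes: x right, y up, looking along -z (the intrinsics and any distortion apply to the point x, -y, -z); pixel columns grow to the right and rows downward; lengths in m; the calibration is good to about 2 mm. A picture is of the moment at which its call begins. get_calibration takes no time and is no camera call.
- hand_in(): hands the job in, once; it reports no verdict.
The state is a dict: "time_s": time; "q": joint angles; "dq": joint speeds; "joint_efforts": joint torques, N m; "eef_pos": TCP position; "eef_rot": TCP orientation; "wrist_force": force on the tool from outside, world axes, zero at the start; "torque": the same for the moment, N m; "opening": opening from 0.0 (shut) to 1.0 (fully open).
Only numpy, scipy, OpenCV 4.12 (cv2) and the standard library are available. Lean on these libraries where they do the work, as an engineer would, in place of code of your own. Each camera call takes 0.05 s, during which the arm holds its last target. There are 200 camera calls.

### The job

The driving-simulator gear shifter clamped to the bench is to have its third-gear contact tested. With the fingers shut, push its lever by the red knob with the outside of the fingertips, out of the left-hand slot it stands in if need be, across the neutral channel to the right, and then forward, away from the robot, fully home into the third slot (far right, marked with three green pips). Do not take the lever between the fingers, do not force it hard against the gate, and leave the other things on the bench where they are; finish with the lever let go in third.

Things in the scene. Friction and masses are not known exactly. Their poses are not given: they have to be found in the camera images.
- shifter: gear shifter fixed to the bench: grey housing 124 long (x) x 110 wide (y) x 80 mm high on a dark base plate 154 x 110 mm, topped by an aluminium gate plate whose upper face is 88 mm above the bench. Origin on the bench at the centre of its underside; own x points forward (away from the robot, yawed up to 0.35 rad), y left, z up
- gate (a point): middle of the H-shaped gate, 85 mm above the shifter's origin, same axes. Neutral channel along y, 22 mm wide; four slots 18 mm wide along x, centred 22 mm left and right: first far left (one black pip), second near left (two), third far right (three green pips), fourth near right (four). Slots are entered only from the channel; tongue corners between them are rounded
- third_slot (a point): forward end of the third slot, at gate height: 27 mm forward and 22 mm right of the gate's middle; where the rod's axis passes the gate when home in third
- knob (a point): centre of the red ball knob, 36 mm in diameter, on the lever, a steel rod 12 mm in diameter. The pivot is 15 mm above the shifter's origin and the knob centre 140 mm from it (155 mm above the bench when upright). z axis along the lever, upward. In the shifter's frame: x = 0.14 sin(fore), y = -0.14 cos(fore) sin(cross), z = 0.015 + 0.14 cos(fore) cos(cross) m
- gear_cross (a joint): sideways lean of the lever in rad: -0.305 at the left stop (first and second slots), +0.305 at the right stop (third and fourth). Friction holds the lever where it is left; moving it takes about 2 to 3 N at the knob. It starts at the left stop
- gear_fore (a joint): forward lean of the lever in rad: 0 in the middle of the neutral channel, +0.37 at the forward stop (home in first or third), -0.37 at the rear stop (second or fourth). The lever crosses sideways only while this is within about 0.05 of 0. It starts anywhere from home in second to home in first. Friction holds it too. The knob rises 7 mm on the way across and sinks 10 mm on the way home into a slot
- flux_tub: bystander, white tub with a blue lid, 45 mm wide, 23 mm high, standing beside the shifter; origin at the centre of its underside
- screw_cup: bystander, clear cup with small screws, 58 mm wide, 30 mm high, beside the shifter; origin at the centre of its underside
- glue_bottle: bystander, small white dropper bottle, 23 mm wide, 58 mm high, beyond the shifter; origin at the centre of its underside
- carton: bystander, small pale carton 62 x 40 x 20 mm, at the right of the shifter; origin at the centre of its underside
- converter_box: bystander, small black converter box 95 x 68 x 27 mm, far to the right beyond the microscope; origin at the centre of its underside

How it is judged:
By the outcome, as a careful person would: the job done as asked, in the order asked, and still so for the second after the job is handed in, with the robot touching nothing.
It also fails if it takes over 58 s, if anything falls off the work surface, if the arm or the gripper's body presses on something with over 40 N, if the wrist force passes 120 N, or if a joint passes its speed limit or range.

## Working session

There is one attempt and no reset: what is moved stays moved. The work goes in short steps, Python scripts to look and compute and a shell command to move; the robot and the scene stay as the last step left them, time stands still between calls to the robot, and variables do not carry over. Pictures are saved under pics/ and viewed, on a budget of 10 in all, crops included, one or two more only if the job needs it, and the job is handed in when it is done.

```bash
mkdir -p pics; python3 - <<'E'
from bench import status, optics
import cv2,json
print(status.get_obs())
for n in("side","top"):
    im=optics.camera(n);cv2.imwrite(f"pics/{n}0.png",im[:,:,::-1]);c=optics.get_calibration(n);print(n,c)
E
```

```text
{'time_s': 0.0, 'q': array([ 1.12573215e+00,  1.81540999e-01,  1.60800694e+00, -4.04463018e-06,
        1.35379130e+00, -2.06269191e-01]), 'dq': array([ 6.42929631e-04, -1.32591337e-03,  2.29883903e-03,  2.16017145e-05,
        7.60386463e-04, -7.16557229e-04]), 'joint_efforts': array([ 9.51847178e-04, -4.44880128e+01, -3.51338375e+01, -2.77016596e-05,
        9.24492051e-03, -1.06538727e-05]), 'eef_pos': array([0.13573118, 0.55818485, 0.23038469]), 'eef_rot': array([ 0.70187612,  0.08364049,  0.70226861, -0.08481148]), 'wrist_force': array([-1.09901541, -0.04258368,  0.68323992]), 'torque': array([-0.0479675 , -0.00631702,  0.01161561]), 'opening': 0.998368067639291}
side {'vertical_fov': 55.26573030230487, 'cx': 259.29609555985655, 'cy': 187.7808305940778, 'extrinsics': array([[-0.99947314, -0.00149658,  0.03242231,  0.58047235],
       [ 0.02701301, -0.59212917,  0.80539018,  0.77069339],
       [ 0.01799287,  0.80584168,  0.59185762,  0.69063016],
       [ 0.        ,  0.        ,  0.        ,  1.        ]])}
top {'vertical_fov': 54.980705005041294, 'cx': 257.7214789186287, 'cy': 192.33158261065304, 'extrinsics': array([[ 4.17152038e-02,  9.78976722e-01, -1.99660762e-01,
         3.34440741e-01],
       [-9.99129542e-01,  4.08745909e-02, -8.33223034e-03,
        -3.95775827e-03],
       [ 3.99242242e-06,  1.99834546e-01,  9.79829656e-01,
         1.18472034e+00],
       [ 0.00000000e+00,  0.00000000e+00,  0.00000000e+00,
         1.00000000e+00]])}
```

View pics/side0.png

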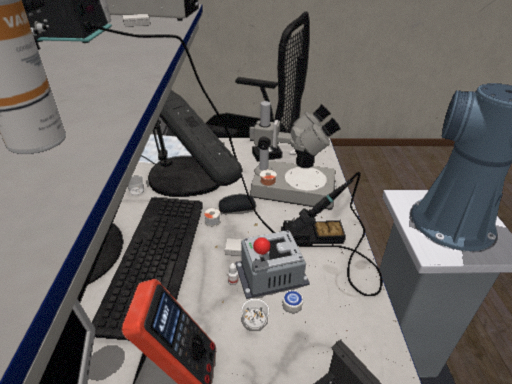

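View pics/top0.png

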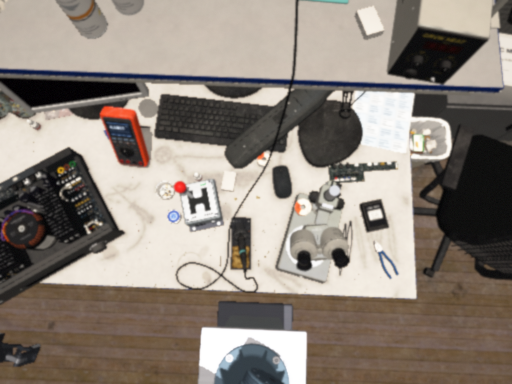

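Side view: the knob is at about (262,245) and the housing around (272,265). Top view: the knob is at about (180,187) and the gate around (203,203). Next I'll triangulate and zoom in.

```bash
cat > h.py <<'E'
import numpy as np,cv2
from bench import status,optics
def ray(n,u,v):
    c=optics.get_calibration(n);f=192/np.tan(np.radians(c["vertical_fov"])/2);E=c["extrinsics"]
    d=E[:3,:3]@np.array([(u-c["cx"])/f,-(v-c["cy"])/f,-1]);return E[:3,3],d/np.linalg.norm(d)
def onz(n,u,v,z):
    o,d=ray(n,u,v);return o+d*(z-o[2])/d[2]
def proj(n,p):
    c=optics.get_calibration(n);f=192/np.tan(np.radians(c["vertical_fov"])/2);E=c["extrinsics"]
    q=E[:3,:3].T@(np.asarray(p)-E[:3,3]);return np.array([c["cx"]-f*q[0]/q[2],c["cy"]+f*q[1]/q[2]])
def tri(a,b):
    (o1,d1),(o2,d2)=ray("side",*a),ray("top",*b)
    s=np.linalg.lstsq(np.c_[d1,-d2],o2-o1,rcond=None)[0];p,q=o1+s[0]*d1,o2+s[1]*d2
    return (p+q)/2,np.linalg.norm(p-q)
def red(n,im,near=None):
    h=cv2.cvtColor(im,cv2.COLOR_RGB2HSV);m=(((h[...,0]<6)|(h[...,0]>174))&(h[...,1]>170)&(h[...,2]>90)).astype(np.uint8)
    k,_,st,ce=cv2.connectedComponentsWithStats(m);return [(tuple(np.round(ce[i],1)),st[i].tolist()) for i in range(1,k) if st[i,4]>25]
E
python3 - <<'E'
from h import *
s=cv2.imread("pics/side0.png");t=cv2.imread("pics/top0.png")
print(red("side",s[:,:,::-1].copy()),red("top",t[:,:,::-1].copy()))
a=cv2.resize(s[220:345,195:320],(600,600),interpolation=cv2.INTER_CUBIC)
b=cv2.resize(t[165:240,155:255],(800,600),interpolation=cv2.INTER_CUBIC)
cv2.imwrite("pics/a.png",a);cv2.imwrite("pics/b.png",b)
print(tri((262,245),(180,187)))
for v in(80,290):print(onz("top",200,v,0))
E
```

```text
[((np.float64(261.6), np.float64(245.5)), [254, 238, 16, 16, 200]), ((np.float64(152.4), np.float64(336.9)), [122, 279, 80, 105, 2214])] [((np.float64(130.9), np.float64(131.5)), [100, 106, 48, 60, 281]), ((np.float64(179.9), np.float64(186.8)), [175, 182, 11, 11, 91])]
(array([0.55139867, 0.22942158, 0.14619615]), np.float64(0.0019742965920582067))
[0.96763624 0.22431854 0.        ]
[0.25872889 0.17249167 0.        ]
```

View pics/a.png

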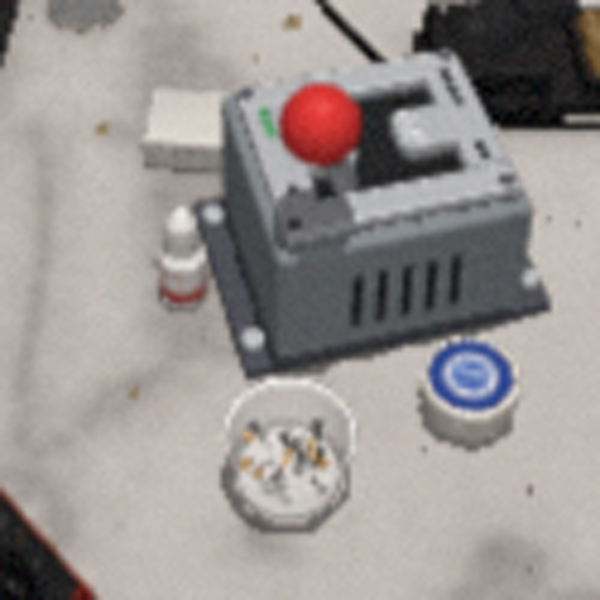

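View pics/b.png

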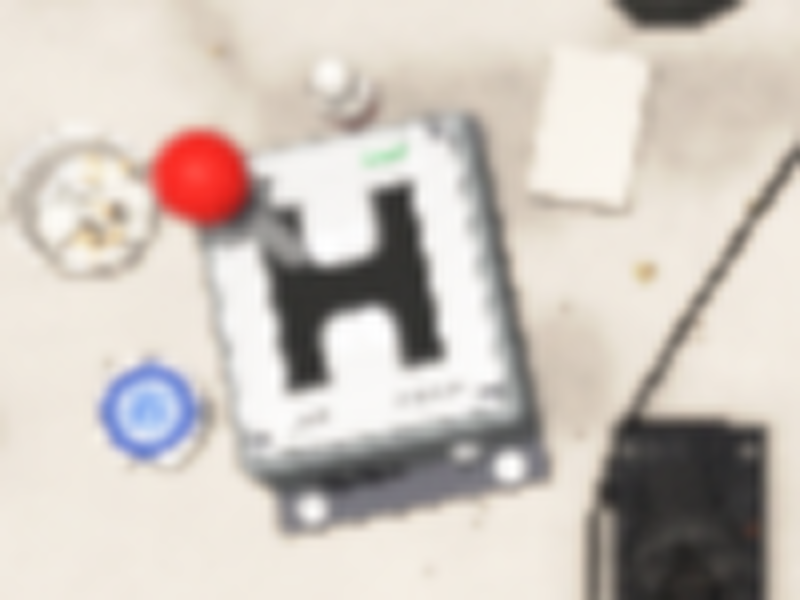

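The lever stands in first, with the knob leaning forward-left. The H gate is clear in the top crop: the third end is at (393,185), the fourth end at (424,363) and the second end at (307,388). Next I'll fit the shifter pose.

```bash
python3 - <<'E'
from h import *
P=lambda U,V:onz("top",(U+.5)/8-.5+155,(V+.5)/8-.5+165,0.088)[:2]
t,f,s=P(393,185),P(424,363),P(307,388)
print(t,f,s,"lens",np.linalg.norm(t-f),np.linalg.norm(f-s),"yaws",np.arctan2(*(t-f)[::-1]),np.arctan2(-(s-f)[0],(s-f)[1]))
g0=(t+s)/2;print("gate",g0)
from scipy.optimize import least_squares
K,_=tri((261.6,245.5),(179.9,186.8));print("K",K)
def model(p):
    R=np.array([[np.cos(p[2]),-np.sin(p[2])],[np.sin(p[2]),np.cos(p[2])]])
    W=lambda x,y,z:np.r_[p[:2]+R@[x,y],z]
    fo,c=p[3],-.305
    k=W(.14*np.sin(fo),-.14*np.cos(fo)*np.sin(c),.015+.14*np.cos(fo)*np.cos(c))
    return W,k
def res(p):
    W,k=model(p)
    h=p[4]
    px=lambda U,V:np.array([(U+.5)/8-.5+155,(V+.5)/8-.5+165])
    r=[proj("side",k)-[261.6,245.5],proj("top",k)-[179.9,186.8]]
    for q,uv in(((h,-.022),(393,185)),((-h,-.022),(424,363)),((-h,.022),(307,388))):r.append(proj("top",W(*q,.088))-px(*uv))
    return np.concatenate(r)
r=least_squares(res,[*g0,.2,.3,.035],bounds=([-1,-1,-1,-.37,.025],[1,1,1,.37,.045]))
print(r.x,r.fun.round(2))
W,k=model(r.x);print("knob",k)
E
```

```text
[0.56546732 0.17015988] [0.49769981 0.15367559] [0.48641606 0.19684722] lens 0.06974357409396428 0.0446218901002609 yaws 0.2386136068856324 0.25565062154187
gate [0.52594169 0.18350355]
K [0.55219617 0.22995856 0.14528279]
[0.52655342 0.18285716 0.22110878 0.25280871 0.03527396] [-0.26  0.32 -0.13  0.53  0.35 -0.09 -0.01  0.24  0.11 -0.29]
knob [0.55179131 0.23025064 0.14429388]
```

```bash
python3 - <<'E'
from h import *
from scipy.spatial.transform import Rotation as Ro
o=status.get_obs();q=o["eef_rot"];R=Ro.from_quat([*q[1:],q[0]]).as_matrix();print(R.round(3))
# cable height: top pts against side polyline
cab=np.array([(105,28),(180,38),(190,55),(205,92),(245,190),(262,220),(285,240)],float)
for uv in((298,20),(292,80),(278,130),(262,165),(250,190),(240,212)):
    best=min((np.min([np.linalg.norm(np.cross(b-a,proj("side",onz("top",*uv,z))-a))/np.linalg.norm(b-a)+ (0 if -.1<np.dot(proj("side",onz("top",*uv,z))-a,b-a)/np.dot(b-a,b-a)<1.1 else 99) for a,b in zip(cab,cab[1:])]),z) for z in np.arange(0,.6,.01))
    print(uv,best,onz("top",*uv,best[1]).round(3))
y=.235
ex=np.array([np.cos(y),np.sin(y)]);ey=np.array([-ex[1],ex[0]]);g=np.array([.5262,.1830])
def knob(f,c):return np.r_[g+.14*np.sin(f)*ex-.14*np.cos(f)*np.sin(c)*ey,.015+.14*np.cos(f)*np.cos(c)]
for f,c in((.25,-.305),(0,-.305),(0,.305),(.37,.305)):print(f,c,knob(f,c).round(4))
for n,p in(("tip front of knob",knob(.25,-.305)[:2]+.05*ex),):print(n,p)
E
```

```text
[[-0.001  0.237  0.972]
 [-0.001  0.972 -0.237]
 [-1.    -0.002 -0.   ]]
(298, 20) (np.float64(1.5696854732907715), np.float64(0.49)) [ 0.853 -0.068  0.49 ]<stdin>:7: DeprecationWarning: Arrays of 2-dimensional vectors are deprecated. Use arrays of 3-dimensional vectors instead. (deprecated in NumPy 2.0)
Traceback (most recent call last):
  File "h.py", line 9, in proj
    c=optics.get_calibration(n);f=192/np.tan(np.radians(c["vertical_fov"])/2);E=c["extrinsics"]
ValueError: time passes only in moves, steps and waits
```

```bash
sed -i 's/^def ray/import functools\ncal=functools.lru_cache(None)(optics.get_calibration)\ndef ray/; s/c=optics.get_calibration(n)/c=cal(n)/' h.py
cat >> h.py <<'E'
yaw=.235
ex=np.array([np.cos(yaw),np.sin(yaw)]);ey=np.array([-ex[1],ex[0]]);g=np.array([.5262,.1830])
def knob(f,c):return np.r_[g+.14*np.sin(f)*ex-.14*np.cos(f)*np.sin(c)*ey,.015+.14*np.cos(f)*np.cos(c)]
def sh(p):return np.r_[(p[:2]-g)@ex,(p[:2]-g)@ey,p[2]]*1000
E
python3 - <<'E' 2>&1 | grep -v Depre
from h import *
cab=np.array([(105,28),(180,38),(190,55),(205,92),(245,190),(262,220),(285,240)],float)
pl=np.concatenate([np.linspace(a,b,60) for a,b in zip(cab,cab[1:])])
for uv in((298,20),(292,80),(278,130),(262,165),(250,190),(240,212)):
    best=min((np.linalg.norm(pl-proj("side",onz("top",*uv,z)),axis=1).min(),z) for z in np.arange(0,.6,.01))
    print(uv,best,onz("top",*uv,best[1]).round(3))
for f,c in((.25,-.305),(0,-.305),(0,.305),(.37,.305)):print(f,c,knob(f,c).round(4))
print("tcp in shifter",sh(status.get_obs()["eef_pos"]))
E
```

```text
(298, 20) (np.float64(1.5744380312680566), np.float64(0.49)) [ 0.853 -0.068  0.49 ]
(292, 80) (np.float64(1.9323060454408303), np.float64(0.47000000000000003)) [ 0.725 -0.06   0.47 ]
(278, 130) (np.float64(0.5626882756444264), np.float64(0.33)) [ 0.666 -0.04   0.33 ]
(262, 165) (np.float64(1.10466680822477), np.float64(0.2)) [ 0.613 -0.004  0.2  ]
(250, 190) (np.float64(0.3146255843842849), np.float64(0.09)) [0.564 0.029 0.09 ]
(240, 212) (np.float64(0.6536337847783716), np.float64(0.02)) [0.506 0.06  0.02 ]
0.25 -0.305 [0.5504 0.2307 0.1444]
0 -0.305 [0.5164 0.2239 0.1485]
0 0.305 [0.536  0.1421 0.1485]
0.37 0.305 [0.5846 0.1567 0.1395]
tcp in shifter [-292.31889679  455.82077442  230.50015096]
```

```bash
python3 -m jog '[-20,-16,42,-5,0,-35,-32,84,-11,0,-35,-48,126,-17,0,-35,-64,168,-23,0,-35,-80,210,-27.2,0]'; python3 -c "
from h import *
print(sh(status.get_obs()['eef_pos']))"
```

```text
time_s: 0.6
eef_pos: [0.3221, 0.43, 0.2661]
eef_rot: [0.702, -0.085, 0.702, 0.085]
wrist_force: [0.5, 0.3, -0.6]
opening: 0.142
[-140.94023066  287.72514196  266.12844572]
```

```bash
python3 -m jog '[0,-33,30,0,0,0,-66,60,0,0,0,-99,90,0,0,0,-132,120,0,0,0,-165,150,0,0]'; python3 -m jog '[0,-27,24,0,0,0,-54,48,0,0,0,-82,71,0,0,0,-82,71,0,0,0,-82,71,0,0]'; python3 -c "
from h import *
print(sh(status.get_obs()['eef_pos']))
for n in ('top','side'):
    im=optics.camera(n);cv2.imwrite(f'pics/{n}1.png',im[:,:,::-1])
    print(red(n,im))
s=cv2.imread('pics/side1.png')[120:345,145:370];t=cv2.imread('pics/top1.png')[120:270,130:280]
cv2.imwrite('pics/c.png',np.hstack([cv2.resize(s,(400,400)),cv2.resize(t,(400,400))]))"
```

```text
time_s: 1.1
eef_pos: [0.5066, 0.3046, 0.2658]
eef_rot: [0.702, -0.083, 0.702, 0.083]
wrist_force: [-0.7, 0.0, 0.7]
opening: -0.005
time_s: 1.6
eef_pos: [0.5938, 0.2421, 0.2653]
eef_rot: [0.702, -0.083, 0.703, 0.083]
wrist_force: [0.5, 0.3, 0.2]
opening: 0.001
[ 79.46948478  41.70694824 265.31786376]
[((np.float64(179.8), np.float64(186.6)), [175, 181, 11, 12, 95])]
[((np.float64(261.5), np.float64(245.7)), [254, 238, 16, 16, 199]), ((np.float64(152.6), np.float64(337.2)), [122, 279, 80, 105, 2200])]
```

View pics/c.png

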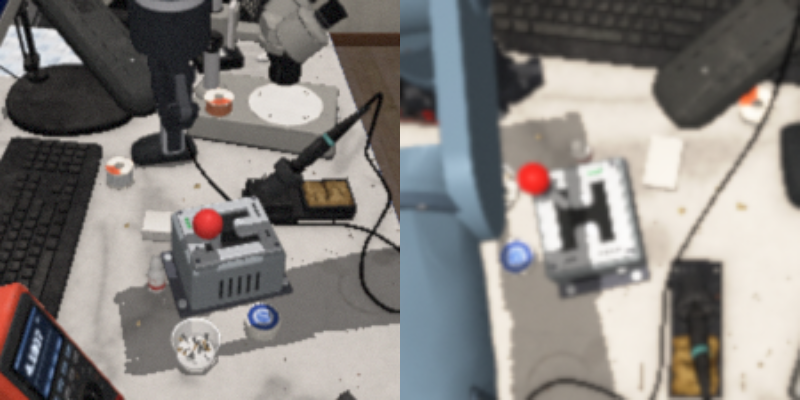

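The fingers hang shut above and ahead of the knob, and the knob hasn't moved. I'll descend, then push back gently.

```bash
python3 -m jog '[40,0,0,0,0,80,0,0,0,0,110,0,0,0,0,130,0,0,0,0,130,0,0,0,0]'; python3 -m jog '[0,0,-5,0,0,0,0,-10,0,0,0,0,-15,0,0,0,0,-19,0,0,0,0,-22,0,0]';  python3 -c "
from h import *
print(sh(status.get_obs()['eef_pos']))
a,b=optics.camera('side'),optics.camera('top')
print(red('side',a)[:1],red('top',b))"
```

```text
time_s: 2.2
eef_pos: [0.5902, 0.2434, 0.1326]
eef_rot: [0.7, -0.084, 0.705, 0.084]
wrist_force: [-0.1, 0.4, -0.0]
opening: 0.003
time_s: 2.7
eef_pos: [0.5734, 0.2379, 0.1381]
eef_rot: [0.704, -0.083, 0.701, 0.083]
wrist_force: [2.5, 0.3, 2.8]
opening: 0.002
[ 58.64226845  42.37459931 138.09507682]
[((np.float64(266.3), np.float64(245.9)), [259, 238, 15, 15, 151])] [((np.float64(120.3), np.float64(115.9)), [100, 106, 38, 20, 141]), ((np.float64(182.7), np.float64(189.5)), [181, 185, 5, 10, 41])]
```

```bash
cat >> h.py <<'E'
from scipy.optimize import least_squares
def lever():
    a,b=optics.camera('side'),optics.camera('top')
    rs=[x for x in red('side',a) if 225<x[0][0]<320 and 215<x[0][1]<275]
    rt=[x for x in red('top',b) if 160<x[0][0]<225]
    o=status.get_obs();print("tcp",sh(o['eef_pos']).round(1),"F",o['wrist_force'].round(1),"side",rs,"top",rt)
    if rs:
        uv=np.array(rs[0][0]);r=least_squares(lambda p:proj('side',knob(*p))-uv,[0.1,0]);print("side-only fore,cross",r.x.round(3),sh(knob(*r.x)).round(1))
    return a,b
E
python3 -m jog '[0,0,-6,0,0,0,0,-12,0,0,0,0,-18,0,0,0,0,-22,0,0,0,0,-25,0,0]';  python3 -c "
from h import *
lever()"
```

```text
time_s: 3.3
eef_pos: [0.5473, 0.2317, 0.1361]
eef_rot: [0.702, -0.083, 0.702, 0.083]
wrist_force: [2.6, 0.4, 1.4]
opening: 0.003
tcp [ 31.9  42.4 136.1] F [ 1.7 -0.1  0.4] side [((np.float64(278.6), np.float64(243.5)), [271, 236, 14, 14, 119])] top [((np.float64(184.2), np.float64(198.0)), [182, 194, 6, 9, 36])]
side-only fore,cross [ 0.002 -0.329] [  0.2  45.2 147.5]
```

```bash
python3 -m jog '[0,0,10,0,0,0,5,22,0,0,0,30,22,0,0,0,50,15,0,0,0,50,-10,0,0]'; python3 -m jog '[0,0,-12,0,0,0,0,-22,0,0,0,0,-22,0,0,0,0,-22,0,0,0,0,-22,0,0]';  python3 -c "
from h import *
lever()"
```

```text
time_s: 3.9
eef_pos: [0.5273, 0.2802, 0.1357]
eef_rot: [0.702, -0.083, 0.702, 0.084]
wrist_force: [0.6, 0.3, 0.5]
opening: -0.0
time_s: 4.4
eef_pos: [0.5061, 0.2729, 0.1365]
eef_rot: [0.702, -0.083, 0.702, 0.083]
wrist_force: [0.6, -0.1, 0.3]
opening: -0.001
tcp [  1.1  92.1 136.3] F [-0.5 -0.   0.3] side [((np.float64(274.5), np.float64(242.3)), [270, 234, 10, 16, 115])] top [((np.float64(181.5), np.float64(198.2)), [176, 193, 12, 11, 84])]
side-only fore,cross [ 0.056 -0.297] [  7.9  40.9 148.7]
```

```bash
python3 -c "
from h import *
for c in((181.5,198.2),(181.6,198.6)): print(sh(onz('top',*c,.1485)))
print(proj('top',knob(0,-.305)),proj('side',knob(0,-.305)))"; python3 -m jog '[0,-6,0,0,0,0,-12,0,0,0,0,-18,0,0,0,0,-22,0,0,0,0,-26,0,0,0]';  python3 -c "
from h import *
lever()"
```

```text
[  2.41181188  39.22259841 148.5       ]
[  1.20712826  39.118442   148.5       ]
[180.64871405 199.19878245] [278.27609505 242.05645189]
time_s: 5.0
eef_pos: [0.5117, 0.2478, 0.1368]
eef_rot: [0.703, -0.083, 0.702, 0.084]
wrist_force: [-1.0, 2.9, 4.1]
opening: 0.003
tcp [  0.9  66.1 136.7] F [-0.7  2.3  0.8] side [((np.float64(272.8), np.float64(239.7)), [269, 232, 8, 16, 83])] top [((np.float64(183.9), np.float64(199.8)), [179, 197, 10, 6, 35])]
side-only fore,cross [ 0.069 -0.249] [  9.7  34.4 150.4]
```

```bash
python3 -m jog '[0,-6,0,0,0,0,-12,0,0,0,0,-18,0,0,0,0,-24,0,0,0,0,-30,0,0,0]';  python3 -c "
from h import *
lever()"; python3 -m jog '[0,-6,0,0,0,0,-12,0,0,0,0,-18,0,0,0,0,-24,0,0,0,0,-30,0,0,0]';  python3 -c "
from h import *
lever()"
```

```text
time_s: 5.6
eef_pos: [0.5184, 0.2178, 0.1362]
eef_rot: [0.702, -0.083, 0.702, 0.083]
wrist_force: [-0.9, 2.4, 1.4]
opening: 0.003
tcp [  0.5  35.3 136.1] F [-0.7  0.4  0.2] side [((np.float64(268.9), np.float64(228.2)), [266, 222, 7, 14, 71])] top [((np.float64(194.0), np.float64(198.6)), [190, 196, 9, 6, 32])]
side-only fore,cross [ 0.066 -0.022] [  9.2   3.  154.7]
time_s: 6.2
eef_pos: [0.5254, 0.1887, 0.1362]
eef_rot: [0.702, -0.083, 0.702, 0.083]
wrist_force: [-1.1, 1.4, -1.0]
opening: -0.003
tcp [  0.6   5.4 136.1] F [ 0.7  0.6 -0.2] side [((np.float64(264.9), np.float64(220.1)), [261, 213, 8, 15, 71])] top [((np.float64(204.8), np.float64(196.2)), [201, 194, 8, 5, 26])]
side-only fore,cross [0.068 0.196] [  9.5 -27.2 152. ]
```

```bash
python3 -m jog '[0,-4,0,0,0,0,-7,0,0,0,0,-10,0,0,0,0,-12,0,0,0,0,-14,0,0,0]';  python3 -c "
from h import *
a,b=lever();cv2.imwrite('pics/d.png',np.hstack([cv2.resize(x[:,:,::-1],(400,400),interpolation=cv2.INTER_CUBIC) for x in (a[190:300,210:320],b[150:240,160:250])]))"
```

```text
time_s: 6.8
eef_pos: [0.5284, 0.1756, 0.1361]
eef_rot: [0.702, -0.083, 0.702, 0.083]
wrist_force: [-0.1, 2.6, -1.1]
opening: 0.006
tcp [  0.5  -7.9 136.2] F [-0.3  1.7 -0.7] side [((np.float64(263.2), np.float64(217.1)), [259, 211, 8, 14, 72])] top []
side-only fore,cross [0.066 0.306] [  9.2 -42.1 148.2]
```

View pics/d.png

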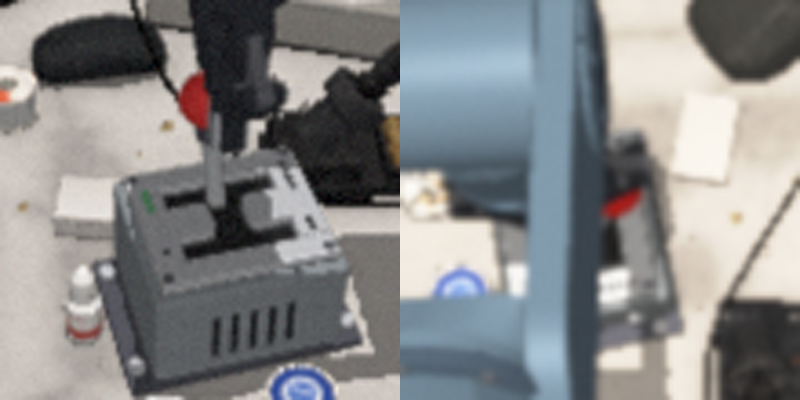

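The rod stands at the right end of the neutral channel, about 2 mm short by offset. I'll give a light final nudge, then go round behind the knob.

```bash
python3 -m jog '[0,-1,0,0,0,0,-2,0,0,0,0,-3,0,0,0,0,-3,0,0,0,0,-3,0,0,0]'; python3 -m jog '[0,10,0,0,0,0,24,0,0,0,0,24,-20,0,0,0,24,-48,0,0,0,24,-48,0,0]';  python3 -m jog '[0,-14,0,0,0,0,-28,0,0,0,0,-42,0,0,0,0,-55,0,0,0,0,-55,0,0,0]';  python3 -c "
from h import *
a,b=lever();cv2.imwrite('pics/e.png',np.hstack([cv2.resize(x[:,:,::-1],(400,400),interpolation=cv2.INTER_CUBIC) for x in (a[190:300,210:320],b[150:240,160:250])]))"
```

```text
time_s: 7.4
eef_pos: [0.5293, 0.1728, 0.1363]
eef_rot: [0.702, -0.083, 0.702, 0.083]
wrist_force: [-1.0, 1.0, -1.0]
opening: 0.0
time_s: 7.9
eef_pos: [0.4737, 0.1856, 0.1356]
eef_rot: [0.701, -0.084, 0.703, 0.084]
wrist_force: [-0.2, -0.2, 0.3]
opening: 0.005
time_s: 8.4
eef_pos: [0.4909, 0.1294, 0.1363]
eef_rot: [0.702, -0.082, 0.702, 0.082]
wrist_force: [0.4, 0.7, 0.2]
opening: 0.001
tcp [-47.2 -42.4 136.2] F [ 0.3 -0.3  0.2] side [((np.float64(265.7), np.float64(216.7)), [259, 210, 14, 15, 155])] top []
side-only fore,cross [0.025 0.302] [  3.5 -41.6 148.6]
```

View pics/e.png

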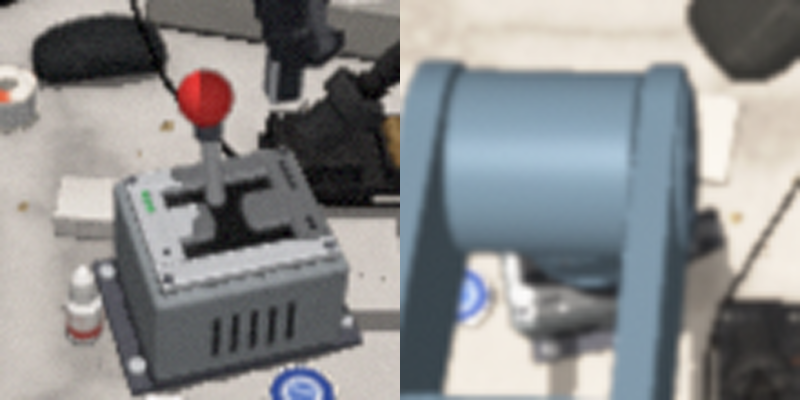

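The lever is at the right end of neutral, with the finger behind it. Now I'll push it forward into third, with the tip 8 mm lower because the knob sinks.

```bash
python3 -m jog '[3,0,6,0,0,6,0,12,0,0,8,1,18,0,0,8,1,24,0,0,8,1,30,0,0]';  python3 -m jog '[0,0,5,0,0,0,0,10,0,0,0,1,15,0,0,0,1,20,0,0,0,1,25,0,0]';python3 -c "
from h import *
lever()"
```

```text
time_s: 9.0
eef_pos: [0.5189, 0.1398, 0.128]
eef_rot: [0.702, -0.083, 0.703, 0.083]
wrist_force: [-2.1, -0.2, 0.5]
opening: 0.002
time_s: 9.5
eef_pos: [0.5429, 0.1463, 0.128]
eef_rot: [0.702, -0.083, 0.702, 0.083]
wrist_force: [-2.4, 0.1, -1.3]
opening: -0.002
tcp [  8.2 -39.7 128.2] F [-1.4  0.2 -0.9] side [((np.float64(253.0), np.float64(220.7)), [246, 214, 14, 15, 158])] top []
side-only fore,cross [0.243 0.292] [ 33.7 -39.1 145.1]
```

```bash
python3 -m jog '[0,0,3,0,0,0,0,6,0,0,0,0,9,0,0,0,0,11,0,0,0,0,12,0,0]';python3 -c "
from h import *
lever()"; python3 -m jog '[0,0,1,0,0,0,0,2,0,0,0,0,3,0,0,0,0,3,0,0,0,0,3,0,0]';python3 -c "
from h import *
lever()"
```

```text
time_s: 10.1
eef_pos: [0.5547, 0.149, 0.1283]
eef_rot: [0.702, -0.083, 0.702, 0.083]
wrist_force: [-1.9, 0.6, -1.3]
opening: 0.005
tcp [ 19.8 -39.7 128.3] F [-1.9 -0.5 -1.3] side [((np.float64(247.8), np.float64(223.3)), [241, 217, 14, 14, 152])] top []
side-only fore,cross [0.336 0.284] [ 46.2 -37.  141.9]
time_s: 10.7
eef_pos: [0.5576, 0.1497, 0.1283]
eef_rot: [0.702, -0.083, 0.702, 0.083]
wrist_force: [-2.0, 0.1, -0.9]
opening: -0.003
tcp [ 22.7 -39.7 128.4] F [-1.   0.2 -1.6] side [((np.float64(246.6), np.float64(224.0)), [240, 217, 14, 15, 161])] top []
side-only fore,cross [0.358 0.281] [ 49.1 -36.4 141. ]
```

Not yet against the stop: force is still about 2 N. I'll go in 1 mm steps until it rises.

```bash
for i in 1 2; do python3 -m jog '[0,0,0.5,0,0,0,0,1,0,0,0,0,1.5,0,0,0,0,1.5,0,0,0,0,1.5,0,0]';python3 -c "
from h import *
lever()"; done
```

```text
time_s: 11.3
eef_pos: [0.5586, 0.1501, 0.1281]
eef_rot: [0.702, -0.083, 0.702, 0.083]
wrist_force: [-2.9, 0.0, -2.5]
opening: 0.001
tcp [ 23.9 -39.6 128.1] F [-3.4 -0.7 -2.3] side [((np.float64(246.4), np.float64(224.2)), [240, 218, 14, 14, 155])] top []
side-only fore,cross [0.362 0.278] [ 49.6 -35.9 140.9]
time_s: 11.9
eef_pos: [0.5598, 0.1504, 0.1278]
eef_rot: [0.702, -0.083, 0.703, 0.083]
wrist_force: [-5.6, -2.3, -1.2]
opening: 0.002
tcp [ 25.  -39.5 127.9] F [-5.8  0.1 -3. ] side [((np.float64(246.1), np.float64(224.3)), [240, 218, 14, 14, 153])] top []
side-only fore,cross [0.367 0.28 ] [ 50.3 -36.1 140.6]
```

```bash
python3 -m jog '[0,0,0.5,0,0,0,0,1,0,0,0,0,1.5,0,0,0,0,1.5,0,0,0,0,1.5,0,0]';python3 -c "
from h import *
lever()"; python3 -m jog '[0,0,-10,0,0,0,0,-25,0,0,0,0,-45,0,0,0,0,-70,0,0,-30,0,-90,0,0]';  python3 -m jog '[-40,0,0,0,0,-80,0,0,0,0,-80,30,0,0,0,-80,75,0,0,0,-80,120,0,0,0]'; python3 -m jog '[0,40,0,0,0,0,85,0,0,0,0,130,0,0,0,0,150,0,0,0,0,150,0,0,0]'; python3 -c "
from h import *
a,b=lever();cv2.imwrite('pics/f.png',np.hstack([cv2.resize(x[:,:,::-1],(400,400),interpolation=cv2.INTER_CUBIC) for x in (a[190:330,200:340],b[140:250,150:260])]))"
```

```text
time_s: 12.5
eef_pos: [0.5607, 0.1507, 0.1276]
eef_rot: [0.701, -0.083, 0.703, 0.083]
wrist_force: [-6.9, -1.0, -3.4]
opening: -0.002
tcp [ 26.  -39.4 127.6] F [-6.6 -0.1 -2.8] side [((np.float64(245.8), np.float64(224.4)), [239, 218, 14, 14, 155])] top []
side-only fore,cross [0.372 0.282] [ 50.9 -36.3 140.3]
time_s: 13.1
eef_pos: [0.4716, 0.1294, 0.156]
eef_rot: [0.701, -0.083, 0.704, 0.083]
wrist_force: [-0.7, 0.1, 0.1]
opening: -0.004
time_s: 13.6
eef_pos: [0.4476, 0.2476, 0.2404]
eef_rot: [0.705, -0.082, 0.7, 0.083]
wrist_force: [0.5, -0.2, -0.2]
opening: -0.002
time_s: 14.1
eef_pos: [0.411, 0.3953, 0.2395]
eef_rot: [0.703, -0.084, 0.701, 0.085]
wrist_force: [-0.4, -1.1, 0.2]
opening: -0.001
tcp [-62.5 230.5 239.1] F [-0.9 -0.3  0.1] side [((np.float64(246.4), np.float64(224.0)), [240, 217, 14, 15, 159])] top [((np.float64(205.3), np.float64(177.8)), [200, 173, 11, 11, 90])]
side-only fore,cross [0.361 0.284] [ 49.4 -36.7 140.7]
```

View pics/f.png

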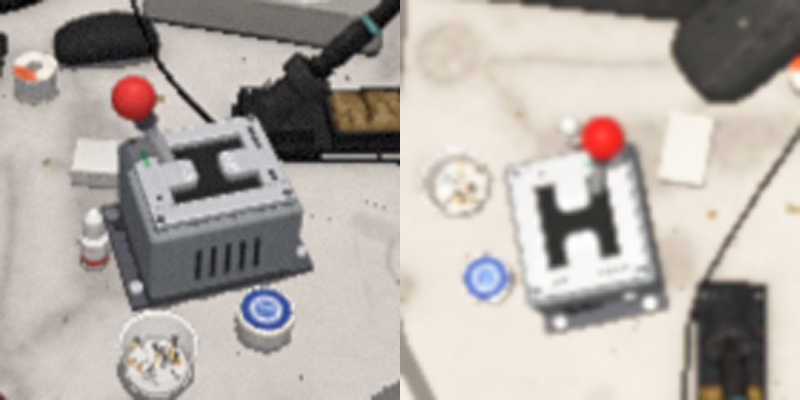

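The lever stands at the far end of third, and the bystanders look unmoved. I'll check numerically against the expected home pose, then compare the bystanders with the first picture.

```bash
python3 - <<'E'
from h import *
for f in(.33,.35,.37):print(f,proj('side',knob(f,.305)).round(1),proj('top',knob(f,.305)).round(1))
uv=np.r_[246.4,224.0,205.3,177.8]
r=least_squares(lambda p:np.r_[proj('side',knob(*p)),proj('top',knob(*p))]-uv,[.3,.3]);print(r.x,r.fun.round(2))
p,e=tri(uv[:2],uv[2:]);print(sh(p),e)
a0=cv2.imread('pics/side0.png',0);a1=cv2.cvtColor(optics.camera('side'),cv2.COLOR_RGB2GRAY)
t0=cv2.imread('pics/top0.png',0);t1=cv2.cvtColor(optics.camera('top'),cv2.COLOR_RGB2GRAY)
for n,A,B,(u,v,w,h) in(("cup s",a0,a1,(240,296,32,36)),("tub s",a0,a1,(280,288,26,26)),("glue s",a0,a1,(226,260,14,26)),("carton s",a0,a1,(222,236,20,20)),("cup t",t0,t1,(155,180,18,20)),("tub t",t0,t1,(166,208,16,16)),("carton t",t0,t1,(219,168,20,26))):
    print(n,np.round(cv2.phaseCorrelate(A[v:v+h,u:u+w].astype(np.float32),B[v:v+h,u:u+w].astype(np.float32)),2) if 0 else [np.round(x,2) for x in cv2.phaseCorrelate(A[v:v+h,u:u+w].astype(np.float32),B[v:v+h,u:u+w].astype(np.float32))])
E
```

```text
0.33 [247.8 222.6] [206.6 179.3]
0.35 [246.7 223.2] [206.4 178.5]
0.37 [245.6 223.8] [206.2 177.7]
[0.36360672 0.28342232] [-0.14  0.1   0.05  0.28]
[ 49.9886528  -36.46405555 141.26970611] 0.0010097197840239513
cup s [array([0.14, 0.04]), np.float64(0.96)]
tub s [array([0.47, 0.53]), np.float64(1.01)]
glue s [array([0.28, 0.6 ]), np.float64(0.95)]
carton s [array([-0.1 , -0.03]), np.float64(0.99)]
cup t [array([-0.02,  0.05]), np.float64(1.02)]
tub t [array([-0.02,  0.01]), np.float64(1.0)]
carton t [array([-0.07,  0.53]), np.float64(1.0)]
```

```bash
python3 -c "
from bench import hand_in
print(hand_in())"
```

```text
the job is handed in; nothing more can be done
None
```

The lever is in third gear and let go, and the job is handed in at about 14 s on the robot's clock. With the fingers shut, I pushed the knob with the outside of the fingertips. It went back out of first into neutral, right across the channel, then forward into the third slot, and I withdrew the arm clear.

**Forces:** wrist readings were about 2–4 N along the way. At the end the force rose steadily to about 7 N over the last 2–3 mm of push, which I took as the end stop.

**Position:** with the arm away, both cameras put the knob at fore 0.364 rad (home is 0.37) and cross 0.283 rad (stop is 0.305). Both differences are 1–3 mm at the knob. I put the fore difference down to camera error and the sideways one to my estimate of the shifter's pose. The last picture shows the rod at the forward end of third.

**Other things on the bench:** the cup, tub, glue bottle and carton showed image shifts of 0.6 px or less, within image noise. The converter box was not measured, but the arm never went near it.

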